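Lay out the seasonings for two dishes

TASK

Lay out the seasonings for today's two dishes, one thing to a compartment: the tomato and the block of shrimp paste for the sambal go into the two compartments of the amber tray, and the garlic, the galangal and the palm sugar for the tempe bacem go into the three compartments of the mint-green tray, in whichever compartment you like. Set each thing down flat on the compartment's floor the same way up as it is now, without dropping it. Leave the lime, the mug and the jar where they stand.

Things in the scene. Friction and masses are not known exactly. Their poses are not given: they have to be found in the camera images.
- mint_tray: mint-green melamine tray with three compartments in a row, 268 mm long, 92 wide, 16 high, fixed. Wells 84 by 84 mm inside, floor 4 mm above the slab; walls and partitions 4 mm thick, up to 16 mm. Origin: centre of its underside, z up, x along its length. Well centres on its x axis at x = -88, 0 and +88 mm.
- amber_tray: amber-yellow melamine tray with two compartments in a row, 180 mm long, 92 wide, 16 high, fixed. Wells 84 by 84 mm inside, floor 4 mm above the slab; walls and partitions 4 mm thick, up to 16 mm. Origin: centre of its underside, z up, x along its length. Well centres on its x axis at x = -44 and +44 mm.
- tomato: red tomato with a green star of sepals on top, standing on its flat base: round, 56 mm across at 21 mm above its base, flesh 43 mm high (48 with the stalk), about 90 g. Origin: centre of its underside, z up.
- shrimp_paste: block of shrimp paste: dark brown brick with a white paper band round its middle, 64 mm long (its x), 36 mm wide (its y), 26 mm high, about 80 g. Origin: centre of its underside, z up.
- garlic: white whole garlic bulb standing on its flat root end: round, 51 mm across at 15 to 22 mm above its base, narrowing to a thin stem whose tip is 52 mm up, about 50 g. Origin: centre of its underside, z up.
- galangal: galangal root, tan with brown rings: a round-ended finger 70 mm long (its x) and 28 mm thick (its y; widest 14 mm above the slab), 28 mm high, with a small pinkish knob on top towards +x that reaches 34 mm; flat beneath, so it does not roll; about 60 g. Origin: centre of its underside, z up.
- palm_sugar: caramel-brown round cake of palm sugar, an upright cylinder 52 mm across and 36 mm high, about 90 g. Origin: centre of its underside, z up.
- lime: green lime standing on end, 41 mm across and 42 mm high; not needed, to be left alone. Origin: centre of its underside, z up.
- mug: dark blue enamel mug with white inside and dark rim, 72 mm across, 74 mm high, with a handle on its +y side reaching 63 mm from the axis; to be left alone. Origin: centre of its underside, z up.
- jar: white plastic jar 64 mm across and 86 mm high with a closed flip-top lid and a red press button on it; to be left alone. (Mortar, pestle, basket, board, bottles and rice cooker stand beyond x = 0.65 m, clear of all this; stove and dish rack beyond 0.6 m to the sides.) Origin: centre of its underside, z up.
Mind the look-alikes: they are no part of the job. What is shaped like the shrimp_paste but blue is not meant. Of the things shaped like the galangal, the tan one is meant.

How it is judged:
At the end, for the whole second after the job is handed in: Each amber well holds the tomato or the shrimp paste, each mint well the garlic, galangal or palm sugar: within 32 mm of its centre in x and y, underside below 8.5 mm over the tray's, tilt under 0.2 rad, at rest. Lime, mug and jar within 30 mm of their start, tilt under 0.3 rad (((x of garlic in the frame of mint_tray between -0.12 and -0.056 m and y of garlic in the frame of mint_tray between -0.032 and 0.032 m and z of garlic in the frame of mint_tray between 0 and 0.0085 m and angle between garlic's own z axis and vertical below 0.2 rad) or (x of galangal in the frame of mint_tray between -0.12 and -0.056 m and y of galangal in the frame of mint_tray between -0.032 and 0.032 m and z of galangal in the frame of mint_tray between 0 and 0.0085 m and angle between galangal's own z axis and vertical below 0.2 rad) or (x of palm_sugar in the frame of mint_tray between -0.12 and -0.056 m and y of palm_sugar in the frame of mint_tray between -0.032 and 0.032 m and z of palm_sugar in the frame of mint_tray between 0 and 0.0085 m and angle between palm_sugar's own z axis and vertical below 0.2 rad)) and ((x of garlic in the frame of mint_tray between -0.032 and 0.032 m and y of garlic in the frame of mint_tray between -0.032 and 0.032 m and z of garlic in the frame of mint_tray between 0 and 0.0085 m and angle between garlic's own z axis and vertical below 0.2 rad) or (x of galangal in the frame of mint_tray between -0.032 and 0.032 m and y of galangal in the frame of mint_tray between -0.032 and 0.032 m and z of galangal in the frame of mint_tray between 0 and 0.0085 m and angle between galangal's own z axis and vertical below 0.2 rad) or (x of palm_sugar in the frame of mint_tray between -0.032 and 0.032 m and y of palm_sugar in the frame of mint_tray between -0.032 and 0.032 m and z of palm_sugar in the frame of mint_tray between 0 and 0.0085 m and angle between palm_sugar's own z axis and vertical below 0.2 rad)) and ((x of garlic in the frame of mint_tray between 0.056 and 0.12 m and y of garlic in the frame of mint_tray between -0.032 and 0.032 m and z of garlic in the frame of mint_tray between 0 and 0.0085 m and angle between garlic's own z axis and vertical below 0.2 rad) or (x of galangal in the frame of mint_tray between 0.056 and 0.12 m and y of galangal in the frame of mint_tray between -0.032 and 0.032 m and z of galangal in the frame of mint_tray between 0 and 0.0085 m and angle between galangal's own z axis and vertical below 0.2 rad) or (x of palm_sugar in the frame of mint_tray between 0.056 and 0.12 m and y of palm_sugar in the frame of mint_tray between -0.032 and 0.032 m and z of palm_sugar in the frame of mint_tray between 0 and 0.0085 m and angle between palm_sugar's own z axis and vertical below 0.2 rad)) and ((x of tomato in the frame of amber_tray between -0.076 and -0.012 m and y of tomato in the frame of amber_tray between -0.032 and 0.032 m and z of tomato in the frame of amber_tray between 0 and 0.0085 m and angle between tomato's own z axis and vertical below 0.2 rad) or (x of shrimp_paste in the frame of amber_tray between -0.076 and -0.012 m and y of shrimp_paste in the frame of amber_tray between -0.032 and 0.032 m and z of shrimp_paste in the frame of amber_tray between 0 and 0.0085 m and angle between shrimp_paste's own z axis and vertical below 0.2 rad)) and ((x of tomato in the frame of amber_tray between 0.012 and 0.076 m and y of tomato in the frame of amber_tray between -0.032 and 0.032 m and z of tomato in the frame of amber_tray between 0 and 0.0085 m and angle between tomato's own z axis and vertical below 0.2 rad) or (x of shrimp_paste in the frame of amber_tray between 0.012 and 0.076 m and y of shrimp_paste in the frame of amber_tray between -0.032 and 0.032 m and z of shrimp_paste in the frame of amber_tray between 0 and 0.0085 m and angle between shrimp_paste's own z axis and vertical below 0.2 rad)) and linear speed of each of tomato, shrimp_paste, garlic, galangal, palm_sugar below 0.02 m/s and angular speed of each of tomato, shrimp_paste, garlic, galangal, palm_sugar below 0.3 rad/s and distance of each of lime, mug, jar from where it was at the start of the episode below 0.03 m and angle between each of lime, mug, jar's own z axis and vertical below 0.3 rad); the robot touches nothing.
It fails at once if a seasoning is dropped or thrown: touched by nothing while its underside is more than 30 mm above the slab ((contact force between tomato and anything else below 0.001 N and height (world z) of tomato above 0.03 m) or (contact force between shrimp_paste and anything else below 0.001 N and height (world z) of shrimp_paste above 0.03 m) or (contact force between garlic and anything else below 0.001 N and height (world z) of garlic above 0.03 m) or (contact force between galangal and anything else below 0.001 N and height (world z) of galangal above 0.03 m) or (contact force between palm_sugar and anything else below 0.001 N and height (world z) of palm_sugar above 0.03 m)).
It fails at once if the lime is shifted more than 30 mm or tipped (distance of lime from where it was at the start of the episode above 0.03 m or angle between lime's own z axis and vertical above 0.3 rad).
It fails at once if the mug is shifted more than 30 mm or tipped (distance of mug from where it was at the start of the episode above 0.03 m or angle between mug's own z axis and vertical above 0.3 rad).
It fails at once if the jar is shifted more than 30 mm or tipped (distance of jar from where it was at the start of the episode above 0.03 m or angle between jar's own z axis and vertical above 0.3 rad).
It also fails if it takes over 128 s, if anything falls off the work surface, if the arm or the gripper's body presses on something with over 40 N, if the wrist force passes 120 N, or if a joint passes its speed limit or range.

ROBOT

A 6-joint arm with a two-finger parallel gripper is mounted at the origin on the work surface. World frame = base frame: x ahead of the robot, y to its left, z up, the work surface at z = 0. Lengths are in m, angles in rad, forces in N, time in s.
With the tool pointing down it reaches from about 0.25 to 0.775 m from the base axis. Payload 4 kg.
Tool frame: the origin (TCP) lies midway between the tips of the shut fingers; the grasp point (between the pads) lies 19 mm behind it (robot.hold_point_z is the distance from the TCP to the grasp point, in m); z points along the fingers, y is the line along which they close (so a half turn about z gives the same grasp; the last joint's range is limited). The gripper opens to 94 mm and grips with 3 to 60 N. Pads are 16 mm wide; open, the fingers measure 119 mm over their backs; the gripper's body (75 mm by 177 mm) begins 78 mm behind the grasp point.
Start: joints at [-1.414, 0.087, 1.371, -0, 1.684, -0.103], TCP at [0.141, -0.532, 0.206] pointing down, gripper open.
Joint ranges: [-3.1, 3.1], [-0.76, 2.03], [0.27, 2.55], [-1.08, 4.22], [0.17, 2.65], [-2.57, 2.57]. Speed limits (rad/s): [2.79, 2.79, 3.14, 3.14, 3.14, 3.14].

INTERFACE

Orientations are given as [roll, pitch, yaw] about the fixed x, y, z axes, in that order (R = Rz(yaw) Ry(pitch) Rx(roll)).
In Python, from bench import readout, imaging, robot gives the robot as it stands.
- The arm moves only by the tool carry_out, never from a script. Its argument "motion" is text: rows parted by semicolons, each of 7 numbers parted by spaces: the shift along the tool's x, y, z each as a share of 200 mm, from -1 to 1, then the turn, a rotation vector about the tool's x, y, z each as a share of 120 degrees, from -1 to 1, then the opening, from 0 (shut) to 1 (fully open). A call has 1 to 12 rows; each row shifts and turns the commanded pose from where the row before left it, along the tool's axes as they then stand; what a row does not reach is not made up. A row lasts 1/8 s, in which the tool goes at most 62.5 mm and 10.7 degrees, less where a joint would pass 70% of its speed; a pose out of reach is approached as far as the arm can. A call with a number of a shift or a turn outside -1 to 1 is refused whole. A call with a gripper value outside its range is refused whole. The fingers move at their own pace and stop on an object; the grip force is fixed at half the most. Time passes only in rows, so rows that do not move let the fingers close. It gives the time, the measured TCP pose, the force, the opening and the grip force at its end, in the units of the state.
- readout.get_obs(): the state, without advancing time (a new reading comes with each control period).
- imaging.snapshot(name): name is "scene" or "side" or "wrist"; returns a dict with "pixels" (420x560x3 uint8, red, green, blue), "fx", "fy", "cx", "cy" (pixels), "R" (3x3) and "t" (3): a world point X has camera coordinates R X + t. Camera axes: x right, y down, z forward; pixel columns grow to the right and rows downward; lengths in m; the calibration is good to about 2 mm. A picture is of the moment at which its call begins. There is no depth.
- robot.close_job(): hands the job in; it is judged then, once.
The state is a dict: "time": time; "joint_positions": joint angles; "qvel": joint speeds; "joint_torque": joint torques, N m; "tool_pos": TCP position; "ee_rot": TCP orientation; "wrist_force": force on the tool from outside, world axes, zero at the start; "wrist_torque": the same for the moment, N m; "width": finger opening in m; "finger_force": force on a finger pad.
Only numpy, scipy, OpenCV 4.12 (cv2) and the standard library are available. Lean on these libraries where they do the work, as an engineer would, in place of code of your own. Each camera call takes 0.05 s, during which the arm holds its last target. There are 200 camera calls.

## Working session

There is one attempt and no reset: what is moved stays moved. The work goes in short steps, Python scripts to look and compute and a tool call to move; the robot and the scene stay as the last step left them, time stands still between calls to the robot, and variables do not carry over. Pictures are saved under pics/ and viewed, at most 14 in all, crops included, and the job is handed in when it is done.

Besides the shell and the picture viewer there is one more tool, called after "Call:" as name(argument=value, ...) on one line, values as JSON. carry_out: Moves the arm, as the interface text tells. Its arguments: {"type":"object","properties":{"motion":{"type":"string"}},"required":["motion"]}

```bash
mkdir -p pics
cat > h.py <<'E'
import numpy as np, cv2
from bench import readout, imaging, robot
def snap(n):
    s=imaging.snapshot(n); s={k:(np.array(v) if k in('pixels','R','t') else v) for k,v in s.items()}
    return s
def save(s,f): cv2.imwrite(f,cv2.cvtColor(s['pixels'],cv2.COLOR_RGB2BGR))
def ray(s,u,v):
    R=s['R'];c=-R.T@s['t'];d=R.T@np.array([(u-s['cx'])/s['fx'],(v-s['cy'])/s['fy'],1]);return c,d/np.linalg.norm(d)
def onz(s,u,v,z):
    c,d=ray(s,u,v);return c+d*(z-c[2])/d[2]
def proj(s,X):
    p=s['R']@np.array(X)+s['t'];return p[0]/p[2]*s['fx']+s['cx'],p[1]/p[2]*s['fy']+s['cy']
def tri(a,ua,b,ub):
    A=np.zeros((3,3));B=np.zeros(3);L=[]
    for s,u in((a,ua),(b,ub)):
        c,d=ray(s,*u);P=np.eye(3)-np.outer(d,d);A+=P;B+=P@c;L.append((c,d))
    X=np.linalg.solve(A,B);e=[np.linalg.norm(np.cross(X-c,d)) for c,d in L]
    return X,max(e)
E
python3 - <<'E'
from h import *
for n in('scene','side','wrist'):
    s=snap(n);save(s,f'pics/{n}0.png');print(n,s['fx'],-s['R'].T@s['t'],s['R'][2]);np.save(f'{n}0.npy',s,allow_pickle=True)
o=readout.get_obs();print(o)
E
```

```text
scene 428.9521721808322 [ 1.12866992 -0.21227771  0.7610482 ] [-0.64253353  0.21334249 -0.73595899]
side 410.66439332177686 [0.30896949 0.67577339 0.74004869] [ 0.17911943 -0.69608083 -0.6952609 ]
wrist 322.17508712520475 [ 0.22330438 -0.50929899  0.38412027] [-0.28017599 -0.07317397 -0.95715568]
{'time': 0.15, 'joint_positions': array([-1.41408504e+00,  8.77895943e-02,  1.37187927e+00,  1.16905583e-06,
        1.68359090e+00, -1.03118804e-01]), 'qvel': array([ 1.72640618e-04, -1.71101547e-03, -4.19247212e-03,  1.09196435e-03,
       -1.33208469e-03,  3.66426407e-05]), 'joint_torque': array([ 1.50006872e-03, -3.40641189e+01, -3.02792645e+01,  7.18143024e-02,
        3.04561341e-02, -1.06848672e-04]), 'tool_pos': array([ 0.14122549, -0.53113439,  0.20458478]), 'ee_rot': array([-3.13993451e+00, -1.72761955e-04,  2.59830083e-01]), 'wrist_force': array([0.03613816, 0.18186385, 0.96945997]), 'wrist_torque': array([0.00503307, 0.02206206, 0.000135  ]), 'finger_force': 0.0, 'width': 0.09388559269712486}
```

View pics/scene0.png

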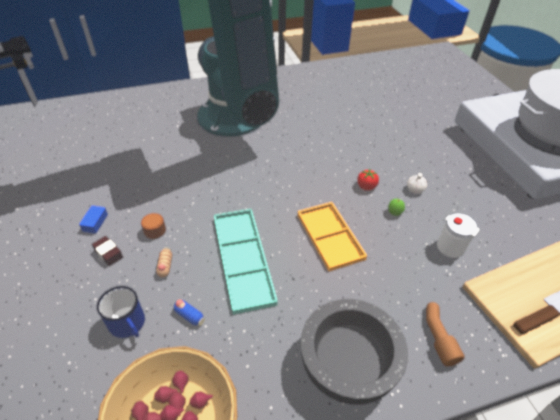

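View pics/side0.png

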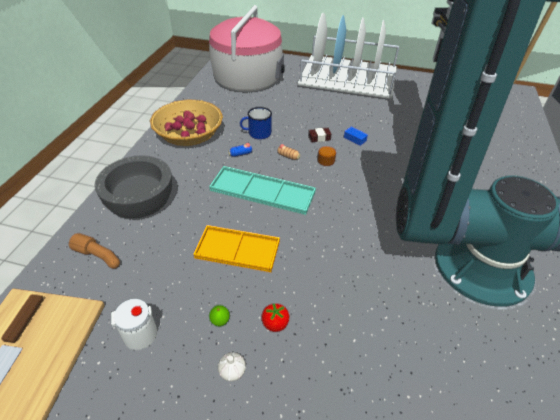

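Scene view: tomato (368,180), garlic (417,184), lime (397,207), jar (456,237), palm sugar (152,226), mug (121,311). There are two brick shapes: the brown and white one at (107,250) is the shrimp paste, and the blue one at (93,219) is not meant. There are two finger shapes: the tan ringed one at (164,263) is the galangal, and the blue one at (188,313) is not meant. The side view shows the same things: shrimp paste (320,134), galangal (288,152), sugar (326,156), tomato (275,318), garlic (231,367). Next I measure and make a crop to confirm.

```bash
cat >> h.py <<'E'
def mask(s,seed,r,lo,hi):
    hsv=cv2.cvtColor(s['pixels'],cv2.COLOR_RGB2HSV);m=cv2.inRange(hsv,np.array(lo),np.array(hi))
    if lo[0]==0: m|=cv2.inRange(hsv,np.array((170,)+tuple(lo[1:])),np.array((180,)+tuple(hi[1:])))
    w=np.zeros_like(m);cv2.circle(w,(int(seed[0]),int(seed[1])),r,255,-1);return m&w
def blob(m,close=3):
    m=cv2.morphologyEx(m,cv2.MORPH_CLOSE,np.ones((close,close),np.uint8))
    cs,_=cv2.findContours(m,cv2.RETR_EXTERNAL,cv2.CHAIN_APPROX_NONE);c=cv2.convexHull(max(cs,key=cv2.contourArea))
    return c[:,0,:].astype(float)
def cen(c):
    M=cv2.moments(c.astype(np.float32));return M['m10']/M['m00'],M['m01']/M['m00']
E
python3 - <<'E'
from h import *
a=np.load('scene0.npy',allow_pickle=True).item();b=np.load('side0.npy',allow_pickle=True).item()
big=lambda s,x,y,w,h,f:cv2.resize(cv2.cvtColor(s['pixels'][y:y+h,x:x+w],cv2.COLOR_RGB2BGR),None,fx=f,fy=f,interpolation=cv2.INTER_CUBIC)
cv2.imwrite('pics/crop.png',np.vstack([big(a,70,200,140,140,2)[:, :280],big(b,225,120,140,60,2)]))
T={'tomato':((368,180),(275,318),16,(0,120,60),(12,255,255)),
'lime':((397,207),(219,316),14,(35,100,40),(75,255,255)),
'garlic':((417,184),(231,367),20,(0,0,150),(180,60,255)),
'sugar':((152,226),(326,156),16,(0,110,40),(20,255,255)),
'galangal':((164,263),(288,152),18,(0,50,60),(25,255,255)),
'paste_brown':((107,250),(320,134),17,(0,60,10),(30,255,110))}
for n,(p,q,r,lo,hi) in T.items():
    ca=blob(mask(a,p,r,lo,hi),9);cb=blob(mask(b,q,r+2,lo,hi),9)
    X,e=tri(a,cen(ca),b,cen(cb));print(n,X.round(4),'err',round(e,4),'pix',np.round(cen(ca)),np.round(cen(cb)),cv2.minAreaRect(ca.astype(np.float32))[1:])
    for s,c in((a,ca),(b,cb)):
        P=np.array([onz(s,*x,X[2])[:2] for x in c],np.float32);r_=cv2.minAreaRect(P);print('   ',np.round(r_[0],4),np.round(r_[1],4),round(r_[2],1))
for n,p,q,lo,hi in(('mint',(244,260),(262,190),(70,60,60),(95,255,255)),('amber',(331,235),(237,248),(15,130,80),(28,255,255))):
    for s,c,nm in((a,p,'scene'),(b,q,'side')):
        h=blob(mask(s,c,70,lo,hi),5)
        P=np.array([onz(s,*x,.016)[:2] for x in h],np.float32);r=cv2.minAreaRect(P);print(n,nm,np.round(r[0],4),np.round(r[1],4),round(r[2],2),np.round(cv2.boxPoints(r),4).tolist())
E
```

```text
tomato [0.4108 0.2643 0.0219] err 0.0004 pix [368. 179.] [275. 317.] ((19.28989028930664, 18.657434463500977), 18.43494987487793)
    [0.4105 0.264 ] [0.0496 0.072 ] 53.3
    [0.4111 0.2647] [0.0513 0.0591] 15.8
lime [0.5183 0.2891 0.02  ] err 0.0005 pix [396. 206.] [219. 315.] ((14.0, 14.0), 90.0)
    [0.5172 0.2889] [0.0336 0.0503] 61.3
    [0.5188 0.2886] [0.0396 0.0442] 15.8
garlic [0.4604 0.3804 0.0179] err 0.0003 pix [417. 184.] [231. 367.] ((39.354793548583984, 39.354793548583984), 63.43495178222656)
    [0.4569 0.3818] [0.0982 0.1579] 52.5
    [0.461  0.3789] [0.0502 0.0503] 65.5
sugar [ 0.4066 -0.2802  0.026 ] err 0.001 pix [153. 222.] [327. 154.] ((16.0, 21.0), 90.0)
    [ 0.4052 -0.2815] [0.0471 0.057 ] 84.6
    [ 0.4077 -0.2899] [0.0479 0.1268] 5.3
galangal [ 0.5191 -0.2724  0.0141] err 0.0001 pix [164. 262.] [288. 152.] ((13.13049030303955, 28.84517478942871), 12.094757080078125)
    [ 0.5172 -0.2716] [0.0287 0.076 ] 73.6
    [ 0.5189 -0.272 ] [0.0453 0.0791] 68.2
paste_brown [ 0.465  -0.3776  0.0156] err 0.0023 pix [111. 254.] [313. 135.] ((5.269651412963867, 16.0863056
[... 313 characters left out ...]
4087, -0.05040000006556511]]
mint side [ 0.5465 -0.096 ] [0.108  0.2711] 86.45 [[0.40790000557899475, -0.14149999618530273], [0.6784999966621399, -0.1582999974489212], [0.6851000189781189, -0.05050000175833702], [0.4146000146865845, -0.03370000049471855]]
amber scene [0.5501 0.1028] [0.1838 0.0945] 3.05 [[0.45579999685287476, 0.14509999752044678], [0.4607999920845032, 0.05079999938607216], [0.6444000005722046, 0.060499999672174454], [0.6394000053405762, 0.15489999949932098]]
amber side [0.5435 0.1121] [0.1818 0.1028] 3.26 [[0.4499000012874603, 0.1582999974489212], [0.45570001006126404, 0.05559999868273735], [0.6371999979019165, 0.06599999964237213], [0.6313999891281128, 0.16859999299049377]]
```

View pics/crop.png

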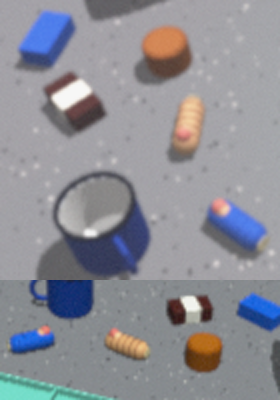

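The crop confirms it: the brown block with the white band is the shrimp paste and the tan ringed finger is the galangal; the blue ones are look-alikes. Tray heights, sizes and angles fit: mint at about (0.548,-0.104), yaw -3.5°; amber at (0.546,0.105), yaw 3.1°. Now I move over the right-hand group for a wrist view.

Call:
carry_out(motion="0.165 -0.055 0 0 0 0 1;0.165 -0.055 0 0 0 0 1;0.165 -0.055 0 0 0 0 1;0.165 -0.055 0 0 0 0 1;0.165 -0.055 0 0 0 0 1;0.165 -0.055 0 0 0 0 1;0.165 -0.055 0 0 0 0 1;0.165 -0.055 0 0 0 0 1;0.165 -0.055 0 0 0 0 1;0.165 -0.055 0 0 0 0 1;0.165 -0.055 0 0 0 0 1;0 0 0 0 0 0 1")

```text
time: 1.65
tool_pos: [0.4622, -0.3199, 0.2047]
ee_rot: [-3.14, 0.001, 0.263]
wrist_force: [0.5, -0.5, -0.4]
width: 0.0939
finger_force: 0.0
```

```bash
cat >> h.py <<'E'
def plan(*tgts):
    # each target (x,y,z,yawdeg): prints turn share, then tool-axis shift shares
    o=readout.get_obs();p=np.array(o['tool_pos']);y=o['ee_rot'][2]
    print('now',p.round(4),'rpy',np.round(np.degrees(o['ee_rot']),2),'w',round(o['width'],4),'ff',round(o['finger_force'],2),'t',round(o['time'],2))
    for t in tgts:
        yn=np.radians(t[3]);dy=(yn-y+np.pi)%(2*np.pi)-np.pi
        d=np.array(t[:3])-p;c,s=np.cos(yn),np.sin(yn)
        sh=np.array([c*d[0]+s*d[1],s*d[0]-c*d[1],-d[2]])/.2
        n=np.abs(sh).max()/.2
        print(t,'turn',round(-np.degrees(dy)/120,3),'shift',sh.round(3),'rows>=',round(n,1));p=np.array(t[:3]);y=yn
E
python3 - <<'E'
from h import *
s=snap('wrist');save(s,'pics/w1.png');np.save('w1.npy',s,allow_pickle=True);plan()
for n,X in(('sugar',[.4066,-.2802,.018]),('gal',[.519,-.272,.014]),('paste',[.465,-.3776,.013])): print(n,np.round(proj(s,X)))
E
```

```text
now [ 0.4612 -0.3208  0.2049] rpy [-1.7997e+02  7.0000e-02  1.4990e+01] w 0.0941 ff 0.0 t 1.7
sugar [235. 230.]
gal [251. 136.]
paste [327. 204.]
```

View pics/w1.png

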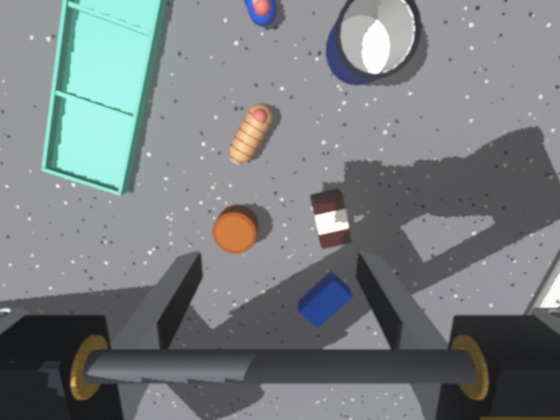

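Wrist view: sugar (235,230), galangal (250,133) with its knob towards the far end, shrimp paste (330,219), blue brick (325,300), mug (375,40), and part of the mint tray at left.

```bash
cat >> h.py <<'E'
def hullall(m):
    m=cv2.morphologyEx(m,cv2.MORPH_OPEN,np.ones((2,2),np.uint8))
    return cv2.convexHull(cv2.findNonZero(m))[:,0,:].astype(float)
def rect(s,h,z):
    r=cv2.minAreaRect(np.array([onz(s,*x,z)[:2] for x in h],np.float32))
    (a,b),ang=r[1],r[2]
    if a<b: a,b,ang=b,a,ang+90
    return np.round(r[0],4),round(a,4),round(b,4),round((ang+90)%180-90,1)
E
python3 - <<'E'
from h import *
a=np.load('scene0.npy',allow_pickle=True).item();b=np.load('side0.npy',allow_pickle=True).item();w=np.load('w1.npy',allow_pickle=True).item()
for n,pa,pb,pw,ra,rw,lo,hi,z in(('sugar',(152,226),(326,156),(235,230),18,32,(0,150,40),(16,255,255),.03),
 ('gal',(164,263),(288,152),(250,133),18,42,(0,70,60),(25,255,255),.014),
 ('paste',(107,250),(320,134),(330,219),18,36,(0,70,10),(16,255,120),.02)):
    hs=[hullall(mask(s,p,r,lo,hi)) for s,p,r in((a,pa,ra),(b,pb,ra-4),(w,pw,rw))]
    c=[cen(h) for h in hs]
    print(n,[np.round(x,1) for x in c],*[(X.round(4),round(e,4)) for X,e in(tri(a,c[0],w,c[2]),tri(b,c[1],w,c[2]))])
    for zz in (z,): print('  wrist rect',rect(w,hs[2],zz))
    print([tuple(x.max(0)-x.min(0)) for x in hs])
# white band
hs=[hullall(mask(s,p,r,(0,0,170),(180,60,255))) for s,p,r in((a,(106,248),14),(w,(330,219),25))]
c=[cen(h) for h in hs];print('band',c,tri(a,c[0],w,c[1]),rect(w,hs[1],.026))
k=[hullall(mask(s,p,r,(0,100,150),(7,200,255))) for s,p,r in((a,(163,270),8),(w,(260,115),10))]
c=[cen(h) for h in k];print('knob',c,tri(a,c[0],w,c[1]))
E
```

```text
sugar [array([152.7, 221.6]), array([327.4, 156.5]), array([235.4, 232.8])] (array([ 0.4086, -0.2808,  0.0316]), np.float64(0.0008)) (array([ 0.4034, -0.2807,  0.0163]), np.float64(0.0004))
  wrist rect (array([ 0.4076, -0.2814]), 0.0491, 0.0486, -25.5)
[(np.float64(17.0), np.float64(11.0)), (np.float64(17.0), np.float64(17.0)), (np.float64(41.0), np.float64(40.0))]
gal [array([164.9, 263.2]), array([288.8, 152.6]), array([251.7, 133.8])] (array([ 0.5208, -0.2713,  0.0122]), np.float64(0.0009)) (array([ 0.5188, -0.2725,  0.0113]), np.float64(0.0021))
  wrist rect (array([ 0.5201, -0.2721]), 0.0701, 0.0276, -15.4)
[(np.float64(14.0), np.float64(26.0)), (np.float64(20.0), np.float64(14.0)), (np.float64(42.0), np.float64(58.0))]
paste [array([106.9, 249. ]), array([320.7, 135.8]), array([330.6, 224.7])] (array([ 0.4416, -0.3894,  0.0109]), np.float64(0.001)) (array([ 0.4421, -0.3905,  0.008 ]), np.float64(0.0015))
  wrist rect (array([ 0.4456, -0.3897]), 0.0575, 0.0334, 28.4)
[(np.float64(24.0), np.float64(20.0)), (np.float64(20.0), np.float64(12.0)), (np.float64(34.0), np.float64(44.0))]
band [(107.16666666666666, 246.29379844961238), (328.20004251700675, 221.7423469387755)] (array([ 0.44838596, -0.38339112,  0.02631622]), np.float64(0.0005569758410687678)) (array([ 0.4502, -0.3848]), 0.0435, 0.0342, -70.5)
knob [(162.27586206896552, 268.2643678160919), (260.40671641791045, 116.27114427860695)] (array([ 0.54162769, -0.27709003,  0.02359299]), np.float64(0.000475250410491842))
```

Run:
```python
from h import *
plan((.406,-.281,.10,41.5),(.406,-.281,.006,41.5))
```

```text
now [ 0.4612 -0.3208  0.2049] rpy [-1.7997e+02  7.0000e-02  1.4990e+01] w 0.0941 ff 0.0 t 1.7
(0.406, -0.281, 0.1, 41.5) turn -0.221 shift [-0.075 -0.332  0.524] rows>= 2.6
(0.406, -0.281, 0.006, 41.5) turn -0.0 shift [0.   0.   0.47] rows>= 2.3
```

Call:
carry_out(motion="0 0 0 0 0 -0.074 1;0 0 0 0 0 -0.074 1;0 0 0 0 0 -0.073 1;-0.019 -0.083 0.131 0 0 0 1;-0.019 -0.083 0.131 0 0 0 1;-0.019 -0.083 0.131 0 0 0 1;-0.019 -0.083 0.131 0 0 0 1;0 0 0 0 0 0 1;0 0 0 0 0 0 1")

```text
time: 2.82
tool_pos: [0.4061, -0.2829, 0.102]
ee_rot: [3.139, -0.0, 0.722]
wrist_force: [-0.2, -0.4, -0.6]
width: 0.0938
finger_force: 0.0
```

Run:
```python
from h import *
plan((.406,-.281,.006,41.5))
s=snap('wrist');np.save('w2.npy',s,allow_pickle=True)
save(s,'pics/w2.png')
p=proj(s,(.406,-.281,.03));h=hullall(mask(s,p,90,(0,150,40),(16,255,255)));print(p,rect(s,h,.030),rect(s,h,.036))
```

```text
now [ 0.4061 -0.2829  0.102 ] rpy [179.85  -0.    41.35] w 0.0938 ff 0.0 t 2.83
(0.406, -0.281, 0.006, 41.5) turn -0.001 shift [ 0.006 -0.008  0.48 ] rows>= 2.4
(np.float64(276.9750027518629), np.float64(225.60489670930167)) (array([ 0.4111, -0.2814]), 0.0503, 0.0459, -76.1) (array([ 0.4125, -0.2801]), 0.0491, 0.0448, -76.1)
```

View pics/w2.png

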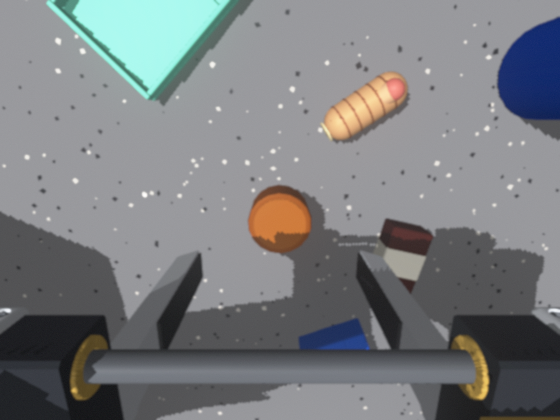

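Wrist view: sugar top circle centre (280,223), centred between the fingers (column 280). Fingers are clear of the paste (405,250) and the galangal. Descend and grip.

Call:
carry_out(motion="0.006 -0.004 0.12 0 0 0 1;0.006 -0.004 0.12 0 0 0 1;0 0 0.12 0 0 0 1;0 0 0.12 0 0 0 1;0 0 0 0 0 0 1;0 0 0 0 0 0 0;0 0 0 0 0 0 0;0 0 0 0 0 0 0;0 0 0 0 0 0 0;0 0 0 0 0 0 0;0 0 0 0 0 0 0")

```text
time: 4.25
tool_pos: [0.4069, -0.2792, 0.0052]
ee_rot: [3.14, -0.0, 0.723]
wrist_force: [-0.4, -0.0, 2.2]
width: 0.0518
finger_force: 30.0
```

Run:
```python
from h import *
plan((.407,-.281,.07,41.5),(.4602,-.0988,.07,41.5),(.4602,-.0988,.012,41.5))
```

```text
now [ 0.4069 -0.2792  0.0052] rpy [ 1.7992e+02 -1.0000e-02  4.1410e+01] w 0.0518 ff 30.0 t 4.25
(0.407, -0.281, 0.07, 41.5) turn -0.001 shift [-0.005  0.007 -0.324] rows>= 1.6
(0.4602, -0.0988, 0.07, 41.5) turn -0.0 shift [ 0.803 -0.506 -0.   ] rows>= 4.0
(0.4602, -0.0988, 0.012, 41.5) turn -0.0 shift [0.   0.   0.29] rows>= 1.5
```

Call:
carry_out(motion="0 0 -0.1 0 0 0 0;0 0 -0.1 0 0 0 0;0 0 -0.12 0 0 0 0;0.13 -0.083 0 0 0 0 0;0.13 -0.083 0 0 0 0 0;0.13 -0.083 0 0 0 0 0;0.13 -0.083 0 0 0 0 0;0.13 -0.083 0 0 0 0 0;0.13 -0.083 0 0 0 0 0;0 0 0 0 0 0 0;0 0 0 0 0 0 0")

```text
time: 5.62
tool_pos: [0.4571, -0.1013, 0.0683]
ee_rot: [-3.141, 0.001, 0.723]
wrist_force: [0.2, 0.9, -0.8]
width: 0.0515
finger_force: 30.0
```

Run:
```python
from h import *
plan((.4602,-.0988,.030,41.5),(.4602,-.0988,.0095,41.5))
s=snap('wrist');save(s,'pics/w3.png')
# well outline predicted
print([np.round(proj(s,(.4602+.998*x*.042+.0616*y*.042,-.0988-.0616*x*.042+.998*y*.042,.016))).tolist() for x,y in((-1,-1),(1,-1),(1,1),(-1,1))])
```

```text
now [ 0.4571 -0.1013  0.0683] rpy [-1.7998e+02  6.0000e-02  4.1420e+01] w 0.0515 ff 30.0 t 5.62
(0.4602, -0.0988, 0.03, 41.5) turn -0.001 shift [0.02  0.001 0.191] rows>= 1.0
(0.4602, -0.0988, 0.0095, 41.5) turn -0.0 shift [0.    0.    0.102] rows>= 0.5
[[279.0, 299.0], [357.0, 230.0], [279.0, 151.0], [201.0, 230.0]]
```

View pics/w3.png

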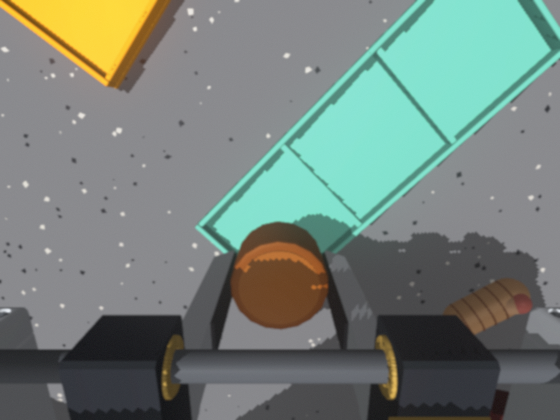

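Wrist view: the first mint well's corners at (203,229), (283,150) and (358,231) agree with the prediction to about 2 mm, and the sugar hangs between the fingers. Lower it.

Call:
carry_out(motion="0.02 0 0.09 0 0 0 0;0 0 0.08 0 0 0 0;0 0 0.07 0 0 0 0;0 0 0.03 0 0 0 0;0 0 0.015 0 0 0 0;0 0 0 0 0 0 0;0 0 0 0 0 0 0")

```text
time: 6.55
tool_pos: [0.461, -0.0984, 0.0122]
ee_rot: [3.141, -0.001, 0.723]
wrist_force: [-0.1, -0.5, -0.2]
width: 0.0515
finger_force: 30.0
```

Call:
carry_out(motion="0 0 0.008 0 0 0 0;0 0 0.007 0 0 0 0;0 0 0 0 0 0 0;0 0 0 0 0 0 0;0 0 0 0 0 0 0.68;0 0 0 0 0 0 0.68;0 0 0 0 0 0 0.68;0 0 -0.06 0 0 0 0.68;0 0 -0.1 0 0 0 0.68;0 0 -0.2 0 0 0 1;0 0 -0.2 0 0 0 1;0 0 0 0 0 0 1")

```text
time: 8.05
tool_pos: [0.4634, -0.0993, 0.1255]
ee_rot: [3.133, -0.005, 0.723]
wrist_force: [-0.7, 0.1, 0.1]
width: 0.0904
finger_force: 0.0
```

Run:
```python
from h import *
g=-15.4
plan((.517,-.275,.14,g),(.520,-.272,.003,g))
plan((.517,-.275,.14,g+180))
w=np.load('w2.npy',allow_pickle=True).item();w1=np.load('w1.npy',allow_pickle=True).item()
for s,r,rg in((w,95,55),(w1,36,42)):
    h=hullall(mask(s,proj(s,(.52,-.272,.014)),rg,(0,80,60),(25,255,255)));print('gal',rect(s,h,.014))
h2=[hullall(mask(s,proj(s,(.52,-.272,.014)),rg,(0,80,60),(25,255,255))) for s,rg in((w,55),(w1,42))]
print(tri(w,cen(h2[0]),w1,cen(h2[1])))
```

```text
now [ 0.4634 -0.0993  0.1255] rpy [179.52  -0.27  41.4 ] w 0.0904 ff 0.0 t 8.05
(0.517, -0.275, 0.14, -15.4) turn 0.473 shift [ 0.492  0.776 -0.072] rows>= 3.9
(0.52, -0.272, 0.003, -15.4) turn -0.0 shift [ 0.01  -0.018  0.685] rows>= 3.4
now [ 0.4634 -0.0993  0.1255] rpy [179.52  -0.27  41.4 ] w 0.0904 ff 0.0 t 8.05
(0.517, -0.275, 0.14, 164.6) turn -1.027 shift [-0.492 -0.776 -0.072] rows>= 3.9
gal (array([ 0.5224, -0.2724]), 0.0688, 0.0282, -15.4)
gal (array([ 0.5201, -0.2721]), 0.0693, 0.0273, -15.3)
(array([ 0.52165061, -0.27200646,  0.01823562]), np.float64(0.0005912432907375464))
```

Call:
carry_out(motion="0 0 0 0 0 0.079 1;0 0 0 0 0 0.079 1;0 0 0 0 0 0.079 1;0 0 0 0 0 0.079 1;0 0 0 0 0 0.079 1;0 0 0 0 0 0.078 1;0.124 0.192 0 0 0 0 1;0.124 0.192 0 0 0 0 1;0.124 0.192 0 0 0 0 1;0.124 0.192 0 0 0 0 1;0 0 0 0 0 0 1;0 0 0 0 0 0 1")

```text
time: 9.55
tool_pos: [0.5149, -0.2718, 0.1195]
ee_rot: [-3.14, 0.002, -0.268]
wrist_force: [0.4, 0.2, 0.0]
width: 0.0936
finger_force: 0.0
```

Run:
```python
from h import *
plan((.5215,-.272,.003,-15.4))
s=snap('wrist');save(s,'pics/w4.png');p=proj(s,(.521,-.272,.014));h=hullall(mask(s,p,60,(0,80,60),(25,255,255)));print(p,rect(s,h,.014))
```

```text
now [ 0.5149 -0.2718  0.1195] rpy [-1.7993e+02  1.3000e-01 -1.5360e+01] w 0.0936 ff 0.0 t 9.55
(0.5215, -0.272, 0.003, -15.4) turn 0.0 shift [ 0.032 -0.008  0.582] rows>= 2.9
(np.float64(277.6972759826535), np.float64(208.72017884250317)) (array([ 0.5192, -0.2713]), 0.0697, 0.0272, -15.3)
```

View pics/w4.png

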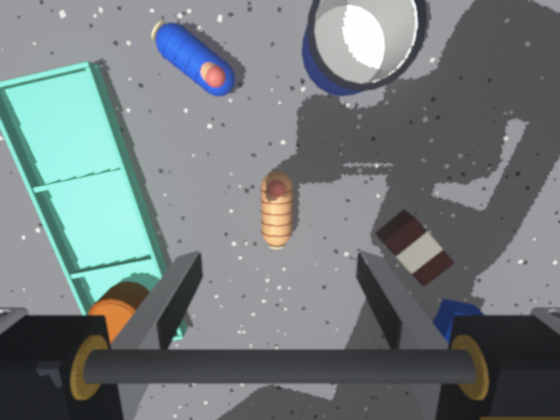

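Wrist view: galangal at (277,210), upright in the picture and centred between the fingers. The mug (365,45) and paste (415,248) are clear of them. Descend and grip.

Call:
carry_out(motion="0.028 -0.004 0.12 0 0 0 1;0 -0.004 0.12 0 0 0 1;0 0 0.12 0 0 0 1;0 0 0.12 0 0 0 1;0 0 0.1 0 0 0 1;0 0 0 0 0 0 1;0 0 0 0 0 0 0;0 0 0 0 0 0 0;0 0 0 0 0 0 0;0 0 0 0 0 0 0;0 0 0 0 0 0 0;0 0 0 0 0 0 0")

```text
time: 11.1
tool_pos: [0.5214, -0.2727, 0.0047]
ee_rot: [3.142, 0.0, -0.268]
wrist_force: [-0.1, -0.7, -0.1]
width: 0.0374
finger_force: 0.0
```

Run:
```python
from h import *
plan((.5215,-.272,.07,-15.4),(.5215,-.272,.07,-48.5),(.548,-.104,.07,-48.5))
```

```text
now [ 0.5214 -0.2727  0.0047] rpy [180.     0.   -15.36] w 0.0374 ff 0.0 t 11.1
(0.5215, -0.272, 0.07, -15.4) turn 0.0 shift [-0.    -0.004 -0.327] rows>= 1.6
(0.5215, -0.272, 0.07, -48.5) turn 0.276 shift [ 0. -0. -0.] rows>= 0.0
(0.548, -0.104, 0.07, -48.5) turn -0.0 shift [-0.541 -0.656 -0.   ] rows>= 3.3
```

Call:
carry_out(motion="0 0 0.006 0 0 0 0;0 0 0 0 0 0 0;0 0 0 0 0 0 0;0 0 0 0 0 0 0")

```text
time: 11.6
tool_pos: [0.5215, -0.2727, 0.0036]
ee_rot: [3.142, -0.0, -0.268]
wrist_force: [-0.5, 1.5, 1.8]
width: 0.0272
finger_force: 30.0
```

Call:
carry_out(motion="0 0 -0.1 0 0 0 0;0 0 -0.11 0 0 0 0;0 0 -0.12 0 0 0 0;0 0 0 0 0 0.07 0;0 0 0 0 0 0.07 0;0 0 0 0 0 0.07 0;0 0 0 0 0 0.066 0;-0.135 -0.164 0 0 0 0 0;-0.135 -0.164 0 0 0 0 0;-0.135 -0.164 0 0 0 0 0;-0.135 -0.164 0 0 0 0 0;0 0 0 0 0 0 0")

```text
time: 13.1
tool_pos: [0.5479, -0.1022, 0.069]
ee_rot: [3.141, 0.001, -0.842]
wrist_force: [0.8, -0.4, -0.1]
width: 0.0276
finger_force: 30.0
```

Run:
```python
from h import *
plan((.549,-.104,.0085,-48.5))
s=snap('wrist');save(s,'pics/w5.png')
```

```text
now [ 0.5479 -0.1022  0.069 ] rpy [ 1.7999e+02  5.0000e-02 -4.8230e+01] w 0.0276 ff 30.0 t 13.1
(0.549, -0.104, 0.0085, -48.5) turn 0.002 shift [0.01  0.002 0.303] rows>= 1.5
```

View pics/w5.png

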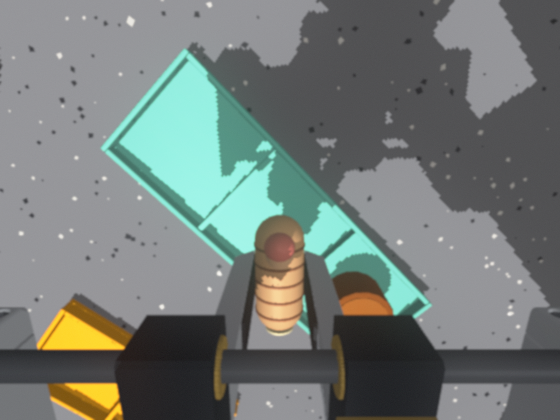

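Wrist view: the galangal hangs at (280,275) over the middle well, whose corners are at (272,152), (205,228) and (350,235). The sugar stands at (362,297) in its own well. Lower.

Call:
carry_out(motion="0.01 0 0.08 0 0 0 0;0 0 0.08 0 0 0 0;0 0 0.08 0 0 0 0;0 0 0.04 0 0 0 0;0 0 0.016 0 0 0 0;0 0 0 0 0 0 0;0 0 0 0 0 0 0")

```text
time: 14.02
tool_pos: [0.5499, -0.1064, 0.011]
ee_rot: [-3.141, -0.001, -0.846]
wrist_force: [-0.5, 0.6, 0.1]
width: 0.0272
finger_force: 30.0
```

Call:
carry_out(motion="0 0 0.008 0 0 0 0;0 0 0.008 0 0 0 0;0 0 0 0 0 0 0;0 0 0 0 0 0 0;0 0 0 0 0 0 0.55;0 0 0 0 0 0 0.55;0 0 0 0 0 0 0.55;0 0 -0.06 0 0 0 0.55;0 0 -0.15 0 0 0 0.55;0 0 -0.25 0 0 0 1;0 0 -0.25 0 0 0 1;0 0 0 0 0 0 1")

```text
time: 15.52
tool_pos: [0.5526, -0.1073, 0.1561]
ee_rot: [-3.135, -0.011, -0.846]
wrist_force: [1.2, 1.3, -0.5]
width: 0.0784
finger_force: 0.0
```

Run:
```python
from h import *
plan((.49,-.37,.15,20),)
```

```text
now [ 0.5526 -0.1073  0.1561] rpy [-179.62   -0.62  -48.47] w 0.0784 ff 0.0 t 15.53
(0.49, -0.37, 0.15, 20) turn -0.571 shift [-0.744  1.127  0.03 ] rows>= 5.6
```

Call:
carry_out(motion="0 0 0 0 0 -0.078 1;0 0 0 0 0 -0.078 1;0 0 0 0 0 -0.078 1;0 0 0 0 0 -0.078 1;0 0 0 0 0 -0.078 1;0 0 0 0 0 -0.078 1;0 0 0 0 0 -0.078 1;0 0 0 0 0 -0.075 1;0 0 0 0 0 0 1")

```text
time: 16.65
tool_pos: [0.5488, -0.1061, 0.1482]
ee_rot: [-3.141, 0.001, 0.453]
wrist_force: [-0.2, -1.1, -0.9]
width: 0.0937
finger_force: 0.0
```

Run:
```python
from h import *
plan((.455,-.383,.12,26))
```

```text
now [ 0.5488 -0.1061  0.1482] rpy [-1.7994e+02  7.0000e-02  2.5940e+01] w 0.0937 ff 0.0 t 16.65
(0.455, -0.383, 0.12, 26) turn -0.001 shift [-1.028  1.039  0.141] rows>= 5.2
```

Call:
carry_out(motion="-0.146 0.148 0.02 0 0 0 1;-0.146 0.148 0.02 0 0 0 1;-0.146 0.148 0.02 0 0 0 1;-0.146 0.148 0.02 0 0 0 1;-0.146 0.148 0.02 0 0 0 1;-0.146 0.148 0.02 0 0 0 1;-0.146 0.148 0.02 0 0 0 1;0 0 0 0 0 0 1;0 0 0 0 0 0 1")

```text
time: 17.77
tool_pos: [0.4567, -0.3816, 0.1207]
ee_rot: [-3.14, -0.0, 0.453]
wrist_force: [0.1, 0.1, -0.2]
width: 0.0938
finger_force: 0.0
```

Run:
```python
from h import *
plan((.448,-.385,.003,26))
s=snap('wrist');save(s,'pics/w6.png');np.save('w6.npy',s,allow_pickle=True)
```

```text
now [ 0.4567 -0.3816  0.1207] rpy [-1.7993e+02 -1.0000e-02  2.5960e+01] w 0.0938 ff 0.0 t 17.77
(0.448, -0.385, 0.003, 26) turn -0.0 shift [-0.046 -0.004  0.588] rows>= 2.9
```

View pics/w6.png

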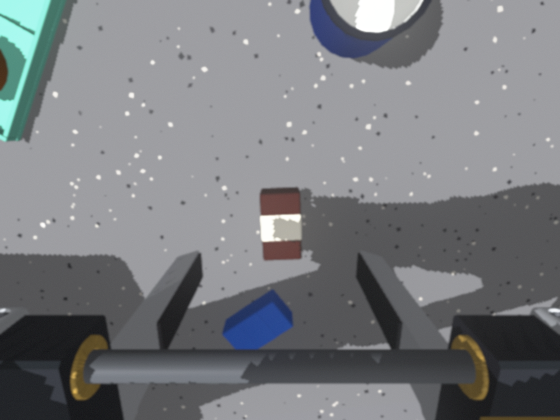

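Wrist view: paste at (281,226), long axis upright in the picture, centred between the fingers. The blue brick (258,320) lies past its end, off the fingers' path. Convert the band centre.

Run:
```python
from h import *
s=np.load('w6.npy',allow_pickle=True).item();w1=np.load('w1.npy',allow_pickle=True).item()
f=lambda s,p,r:hullall(mask(s,p,r,(0,0,165),(180,70,255)))
h=f(s,(281,227),18);g=f(w1,(330,219),22)
print(cen(h),rect(s,h,.026),tri(s,cen(h),w1,cen(g)))
q=onz(s,281,228,.026);print(q);plan((q[0],q[1],.003,26))
```

```text
(281.91454029971646, 228.21344673957066) (array([ 0.4494, -0.3879]), 0.0307, 0.0256, -63.0) (array([ 0.43572023, -0.39495666, -0.02080917]), np.float64(0.00018307586326259738))
[ 0.44957512 -0.3868286   0.026     ]
now [ 0.457  -0.3813  0.121 ] rpy [-1.7997e+02 -2.0000e-02  2.6030e+01] w 0.0938 ff 0.0 t 17.82
(np.float64(0.4495751153379054), np.float64(-0.3868286023653498), 0.003, 26) turn 0.0 shift [-0.045  0.009  0.59 ] rows>= 2.9
```

Triangulating from these two near-identical views is ill-conditioned. The earlier scene and wrist pair put the band at z = 0.026, as it must be, so I use that.

Call:
carry_out(motion="-0.04 0.004 0.12 0 0 0 1;0 0.003 0.12 0 0 0 1;0 0 0.12 0 0 0 1;0 0 0.12 0 0 0 1;0 0 0.1 0 0 0 1;0 0 0 0 0 0 0;0 0 0 0 0 0 0;0 0 0 0 0 0 0;0 0 0 0 0 0 0;0 0 0 0 0 0 0;0 0 0 0 0 0 0;0 0 0 0 0 0 0")

```text
time: 19.32
tool_pos: [0.4501, -0.387, 0.0052]
ee_rot: [3.142, -0.0, 0.454]
wrist_force: [0.0, 0.3, 0.1]
width: 0.0358
finger_force: 29.7
```

Call:
carry_out(motion="0 0 0 0 0 0 0;0 0 0 0 0 0 0")

```text
time: 19.58
tool_pos: [0.4501, -0.387, 0.0052]
ee_rot: [3.141, 0.0, 0.455]
wrist_force: [-1.0, 1.0, 0.9]
width: 0.0357
finger_force: 29.7
```

Run:
```python
from h import *
plan((.449,-.386,.09,26),(.5026,.1031,.09,26),(.5026,.1031,.09,48))
```

```text
now [ 0.4501 -0.387   0.0052] rpy [1.7999e+02 1.0000e-02 2.6040e+01] w 0.0357 ff 29.73 t 19.57
(0.449, -0.386, 0.09, 26) turn 0.0 shift [-0.003 -0.007 -0.424] rows>= 2.1
(0.5026, 0.1031, 0.09, 26) turn -0.0 shift [ 1.313 -2.081 -0.   ] rows>= 10.4
(0.5026, 0.1031, 0.09, 48) turn -0.183 shift [ 0.  0. -0.] rows>= 0.0
```

Call:
carry_out(motion="0 0 -0.1 0 0 0 0;0 0 -0.11 0 0 0 0;0 0 -0.11 0 0 0 0;0 0 -0.11 0 0 0 0;0.1 -0.16 0 0 0 0 0;0.1 -0.16 0 0 0 0 0;0.1 -0.16 0 0 0 0 0;0.1 -0.16 0 0 0 0 0;0.1 -0.16 0 0 0 0 0;0.1 -0.16 0 0 0 0 0;0.1 -0.16 0 0 0 0 0;0.1 -0.16 0 0 0 0 0")

```text
time: 21.08
tool_pos: [0.4813, -0.0855, 0.0907]
ee_rot: [-3.142, 0.0, 0.455]
wrist_force: [0.5, -0.4, -1.2]
width: 0.0358
finger_force: 29.7
```

Call:
carry_out(motion="0.1 -0.16 0 0 0 0 0;0.1 -0.16 0 0 0 0 0;0.1 -0.16 0 0 0 0 0;0.1 -0.16 0 0 0 0 0;0 0 0 0 0 -0.061 0;0 0 0 0 0 -0.061 0;0 0 0 0 0 -0.061 0;0 0 0 0 0 0 0;0 0 0 0 0 0 0")

```text
time: 22.2
tool_pos: [0.497, 0.0634, 0.0908]
ee_rot: [-3.141, 0.0, 0.836]
wrist_force: [0.1, -0.9, -1.3]
width: 0.0357
finger_force: 29.7
```

Run:
```python
from h import *
plan((.5026,.1031,.012,48))
s=snap('wrist');save(s,'pics/w7.png');np.save('w7.npy',s,allow_pickle=True)
h=hullall(mask(s,proj(s,(.55,.105,.016)),280,(15,130,80),(28,255,255)));c,sn=np.cos(.055),np.sin(.055)
print([np.round(proj(s,(.5465+c*x-sn*y,.1055+sn*x+c*y,.016))).tolist() for x,y in((-.09,-.046),(.09,-.046),(.09,.046),(-.09,.046))]);print(rect(s,h,.016))
```

```text
now [0.497  0.0634 0.0908] rpy [-1.7999e+02  2.0000e-02  4.7900e+01] w 0.0357 ff 29.73 t 22.2
(0.5026, 0.1031, 0.012, 48) turn -0.001 shift [ 0.166 -0.112  0.394] rows>= 2.0
[[253.0, 261.0], [419.0, 104.0], [336.0, 4.0], [170.0, 187.0]]
(array([0.4906, 0.0515]), 0.3511, 0.1845, 43.7)
```

View pics/w7.png

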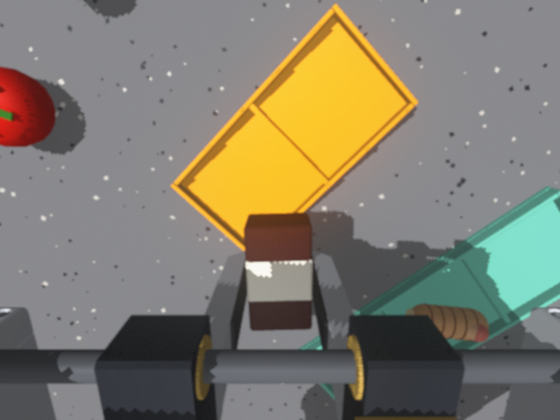

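Wrist view: amber tray corners at (336,6), (416,102) and (173,185) agree with the prediction to about 3 px (2 mm). The paste hangs at (280,270). Move over the near well and lower.

Call:
carry_out(motion="0.083 -0.056 0 0 0 0 0;0.083 -0.056 0 0 0 0 0;0 0 0.1 0 0 0 0;0 0 0.1 0 0 0 0;0 0 0.1 0 0 0 0;0 0 0.08 0 0 0 0;0 0 0.014 0 0 0 0;0 0 0 0 0 0 0;0 0 0 0 0 0 0")

```text
time: 23.38
tool_pos: [0.5035, 0.1031, 0.0133]
ee_rot: [3.14, -0.001, 0.838]
wrist_force: [0.2, -0.4, -0.7]
width: 0.0358
finger_force: 29.7
```

Call:
carry_out(motion="0 0 0.01 0 0 0 0;0 0 0.01 0 0 0 0;0 0 0 0 0 0 0;0 0 0 0 0 0 0;0 0 0 0 0 0 0.6;0 0 0 0 0 0 0.6;0 0 0 0 0 0 0.6;0 0 -0.06 0 0 0 0.6;0 0 -0.15 0 0 0 0.6;0 0 -0.25 0 0 0 1;0 0 -0.2 0 0 0 1;0 0 0 0 0 0 1")

```text
time: 24.88
tool_pos: [0.5055, 0.1034, 0.1455]
ee_rot: [3.135, -0.007, 0.838]
wrist_force: [0.3, 1.0, -0.5]
width: 0.0826
finger_force: 0.0
```

Run:
```python
from h import *
plan((.411,.2645,.12,48))
```

```text
now [0.5055 0.1034 0.1455] rpy [179.6   -0.42  48.01] w 0.0826 ff 0.0 t 24.88
(0.411, 0.2645, 0.12, 48) turn 0.0 shift [ 0.282 -0.89   0.128] rows>= 4.5
```

Call:
carry_out(motion="0.056 -0.178 0.026 0 0 0 1;0.056 -0.178 0.026 0 0 0 1;0.056 -0.178 0.026 0 0 0 1;0.056 -0.178 0.026 0 0 0 1;0.056 -0.178 0.026 0 0 0 1;0 0 0 0 0 0 1;0 0 0 0 0 0 1")

```text
time: 25.75
tool_pos: [0.4077, 0.2632, 0.1135]
ee_rot: [3.141, 0.002, 0.838]
wrist_force: [0.3, -0.9, 0.1]
width: 0.0938
finger_force: 0.0
```

Run:
```python
from h import *
s=snap('wrist');save(s,'pics/w8.png');np.save('w8.npy',s,allow_pickle=True);a=np.load('scene0.npy',allow_pickle=True).item()
h=hullall(mask(s,proj(s,(.411,.2645,.021)),70,(0,120,40),(12,255,255)))
g=hullall(mask(s,proj(s,(.461,.380,.02)),60,(0,0,170),(180,50,255)))
ga=hullall(mask(a,(417,185),12,(0,0,150),(180,60,255)));ta=hullall(mask(a,(368,180),15,(0,120,60),(12,255,255)))
print('tom',rect(s,h,.021),tri(s,cen(h),a,cen(ta)));print('gar',cen(g),rect(s,g,.02),tri(s,cen(g),a,cen(ga)))
plan((.411,.2645,.004,48))
```

```text
tom (array([0.4123, 0.2616]), 0.0563, 0.055, 48.0) (array([0.41435523, 0.26355748, 0.02308847]), np.float64(0.0013358575428300149))
gar (226.05037231712657, 72.39588261060008) (array([0.4551, 0.3754]), 0.0651, 0.0453, 40.4) (array([0.45892593, 0.3837019 , 0.01550334]), np.float64(0.003518275971368008))
now [0.4081 0.263  0.1138] rpy [1.7998e+02 6.0000e-02 4.7960e+01] w 0.0941 ff 0.0 t 25.8
(0.411, 0.2645, 0.004, 48) turn -0.0 shift [0.015 0.006 0.549] rows>= 2.7
```

View pics/w8.png

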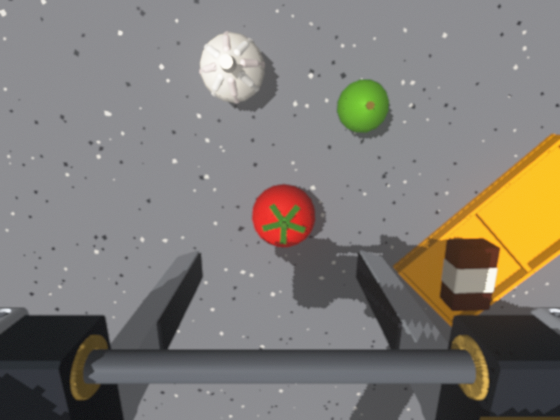

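Wrist view: tomato at (284,216), garlic (232,67), lime (363,106), and the paste lies square in the amber well at (470,273). Descend on the tomato.

Call:
carry_out(motion="0.013 0.012 0.12 0 0 0 1;0 0 0.12 0 0 0 1;0 0 0.12 0 0 0 1;0 0 0.12 0 0 0 1;0 0 0.065 0 0 0 1;0 0 0 0 0 0 0;0 0 0 0 0 0 0;0 0 0 0 0 0 0;0 0 0 0 0 0 0;0 0 0 0 0 0 0;0 0 0 0 0 0 0")

```text
time: 27.18
tool_pos: [0.412, 0.2643, 0.006]
ee_rot: [3.141, -0.001, 0.838]
wrist_force: [0.1, -1.2, 3.5]
width: 0.0545
finger_force: 30.0
```

Run:
```python
from h import *
plan((.412,.263,.09,48),(.5904,.1079,.09,48),(.5904,.1079,.012,48))
```

```text
now [0.412  0.2643 0.006 ] rpy [ 1.7994e+02 -7.0000e-02  4.8010e+01] w 0.0545 ff 30.0 t 27.18
(0.412, 0.263, 0.09, 48) turn 0.0 shift [-0.005  0.004 -0.42 ] rows>= 2.1
(0.5904, 0.1079, 0.09, 48) turn -0.0 shift [ 0.021  1.182 -0.   ] rows>= 5.9
(0.5904, 0.1079, 0.012, 48) turn -0.0 shift [0.   0.   0.39] rows>= 1.9
```

Call:
carry_out(motion="0 0 -0.1 0 0 0 0;0 0 -0.11 0 0 0 0;0 0 -0.11 0 0 0 0;0 0 -0.1 0 0 0 0;0.003 0.149 0 0 0 0 0;0.003 0.149 0 0 0 0 0;0.003 0.149 0 0 0 0 0;0.003 0.149 0 0 0 0 0;0.003 0.149 0 0 0 0 0;0.003 0.149 0 0 0 0 0;0.003 0.149 0 0 0 0 0;0.003 0.149 0 0 0 0 0")

```text
time: 28.68
tool_pos: [0.5918, 0.1076, 0.0882]
ee_rot: [-3.14, 0.001, 0.838]
wrist_force: [-0.3, 0.1, -0.6]
width: 0.0544
finger_force: 30.0
```

Call:
carry_out(motion="0 0 0 0 0 0 0;0 0 0.1 0 0 0 0;0 0 0.1 0 0 0 0")

```text
time: 29.05
tool_pos: [0.5908, 0.1091, 0.0485]
ee_rot: [-3.14, 0.0, 0.838]
wrist_force: [-1.3, -0.5, -1.5]
width: 0.0546
finger_force: 30.0
```

Run:
```python
from h import *
plan((.5904,.1079,.010,48))
```

```text
now [0.5908 0.1091 0.0485] rpy [-1.7993e+02  1.0000e-02  4.8040e+01] w 0.0546 ff 30.0 t 29.05
(0.5904, 0.1079, 0.01, 48) turn 0.0 shift [-0.006  0.002  0.192] rows>= 1.0
```

Call:
carry_out(motion="0 0 0.07 0 0 0 0;0 0 0.07 0 0 0 0;0 0 0.03 0 0 0 0;0 0 0 0 0 0 0;0 0 0 0 0 0 0")

```text
time: 29.68
tool_pos: [0.5924, 0.1082, 0.016]
ee_rot: [3.141, -0.001, 0.838]
wrist_force: [0.8, -0.3, -0.7]
width: 0.0546
finger_force: 30.0
```

Call:
carry_out(motion="0 0 0.015 0 0 0 0;0 0 0.013 0 0 0 0;0 0 0 0 0 0 0;0 0 0 0 0 0 0;0 0 0 0 0 0 0.72;0 0 0 0 0 0 0.72;0 0 0 0 0 0 0.72;0 0 -0.06 0 0 0 0.72;0 0 -0.15 0 0 0 0.72;0 0 -0.25 0 0 0 1;0 0 -0.2 0 0 0 1;0 0 0 0 0 0 1")

```text
time: 31.18
tool_pos: [0.5947, 0.1084, 0.1477]
ee_rot: [3.134, -0.008, 0.838]
wrist_force: [0.0, -0.3, 0.1]
width: 0.0931
finger_force: 0.0
```

Run:
```python
from h import *
plan((.460,.381,.13,41.5))
```

```text
now [0.5947 0.1084 0.1477] rpy [179.58  -0.45  48.01] w 0.0931 ff 0.0 t 31.18
(0.46, 0.381, 0.13, 41.5) turn 0.054 shift [ 0.399 -1.467  0.088] rows>= 7.3
```

Call:
carry_out(motion="0 0 0 0 0 0.054 1;0.044 -0.163 0.008 0 0 0 1;0.044 -0.163 0.008 0 0 0 1;0.044 -0.163 0.008 0 0 0 1;0.044 -0.163 0.008 0 0 0 1;0.044 -0.163 0.008 0 0 0 1;0.044 -0.163 0.008 0 0 0 1;0.044 -0.163 0.008 0 0 0 1;0.044 -0.163 0.008 0 0 0 1;0.044 -0.163 0.008 0 0 0 1;0 0 0 0 0 0 1;0 0 0 0 0 0 1")

```text
time: 32.67
tool_pos: [0.4564, 0.3795, 0.1263]
ee_rot: [3.141, 0.002, 0.725]
wrist_force: [0.7, 0.6, 0.2]
width: 0.0941
finger_force: 0.0
```

Run:
```python
from h import *
s=snap('wrist');save(s,'pics/w9.png')
p=proj(s,(.460,.381,.018));g=hullall(mask(s,p,48,(0,0,165),(180,40,255)));print(p,cen(g),rect(s,g,.018))
plan((.460,.381,.003,41.5))
```

```text
(np.float64(280.3175264505717), np.float64(210.51291391846016)) (280.3102667515743, 214.29066723271774) (array([0.4563, 0.375 ]), 0.0596, 0.0474, 34.0)
now [0.4568 0.3793 0.1266] rpy [1.7997e+02 8.0000e-02 4.1480e+01] w 0.094 ff 0.0 t 32.73
(0.46, 0.381, 0.003, 41.5) turn -0.0 shift [0.018 0.004 0.618] rows>= 3.1
```

View pics/w9.png

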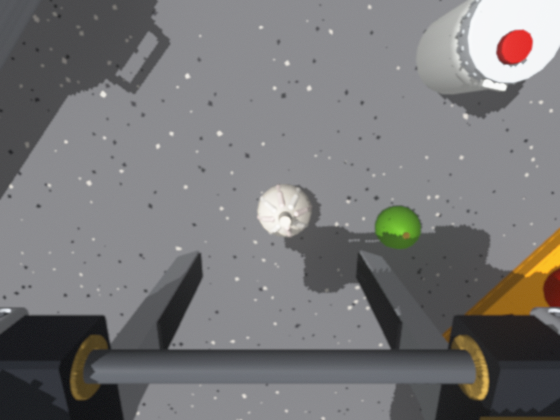

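Wrist view: garlic at (284,209), lime (398,227), whose left edge at 375 is about 25 mm clear of the right finger's path. Descend with a slightly narrower opening.

Call:
carry_out(motion="0.018 0.015 0.12 0 0 0 0.85;0 0 0.12 0 0 0 0.85;0 0 0.12 0 0 0 0.85;0 0 0.12 0 0 0 0.85;0 0 0.12 0 0 0 0.85;0 0 0.015 0 0 0 0.85;0 0 0 0 0 0 0;0 0 0 0 0 0 0;0 0 0 0 0 0 0;0 0 0 0 0 0 0;0 0 0 0 0 0 0;0 0 0 0 0 0 0")

```text
time: 34.22
tool_pos: [0.462, 0.3807, 0.0053]
ee_rot: [3.141, -0.002, 0.725]
wrist_force: [-0.5, -1.2, 5.8]
width: 0.0481
finger_force: 30.0
```

Run:
```python
from h import *
plan((.46,.38,.09,41.5),(.6358,-.1096,.09,41.5))
```

```text
now [0.462  0.3807 0.0053] rpy [ 1.7996e+02 -1.0000e-01  4.1530e+01] w 0.0481 ff 30.0 t 34.23
(0.46, 0.38, 0.09, 41.5) turn 0.0 shift [-0.01  -0.004 -0.423] rows>= 2.1
(0.6358, -0.1096, 0.09, 41.5) turn -0.0 shift [-0.964  2.416 -0.   ] rows>= 12.1
```

Call:
carry_out(motion="0 0 -0.1 0 0 0 0;0 0 -0.12 0 0 0 0;0 0 -0.12 0 0 0 0;0 0 -0.12 0 0 0 0;0 0 0 0 0 0 0;-0.065 0.162 0 0 0 0 0;-0.065 0.162 0 0 0 0 0;-0.065 0.162 0 0 0 0 0;-0.065 0.162 0 0 0 0 0;-0.065 0.162 0 0 0 0 0;-0.065 0.162 0 0 0 0 0;-0.065 0.162 0 0 0 0 0")

```text
time: 35.72
tool_pos: [0.5425, 0.1492, 0.0939]
ee_rot: [-3.14, 0.003, 0.725]
wrist_force: [0.8, 0.2, -0.8]
width: 0.0484
finger_force: 30.0
```

Call:
carry_out(motion="-0.065 0.162 0 0 0 0 0;-0.065 0.162 0 0 0 0 0;-0.065 0.162 0 0 0 0 0;-0.065 0.162 0 0 0 0 0;-0.065 0.162 0 0 0 0 0;-0.065 0.162 0 0 0 0 0;-0.065 0.162 0 0 0 0 0;0 0 0 0 0 0 0;0 0 0 0 0 0 0")

```text
time: 36.85
tool_pos: [0.6247, -0.079, 0.0945]
ee_rot: [-3.139, 0.001, 0.725]
wrist_force: [0.5, -0.2, -0.8]
width: 0.0483
finger_force: 30.0
```

Run:
```python
from h import *
plan((.6358,-.1096,.030,41.5),(.6358,-.1096,.0095,41.5))
```

```text
now [ 0.6247 -0.079   0.0945] rpy [-1.7983e+02  7.0000e-02  4.1530e+01] w 0.0483 ff 30.0 t 36.85
(0.6358, -0.1096, 0.03, 41.5) turn 0.0 shift [-0.06   0.151  0.323] rows>= 1.6
(0.6358, -0.1096, 0.0095, 41.5) turn -0.0 shift [0.    0.    0.102] rows>= 0.5
```

Call:
carry_out(motion="-0.03 0.075 0 0 0 0 0;-0.03 0.075 0 0 0 0 0;0 0 0.1 0 0 0 0;0 0 0.1 0 0 0 0;0 0 0.1 0 0 0 0;0 0 0.06 0 0 0 0;0 0 0.02 0 0 0 0;0 0 0.02 0 0 0 0;0 0 0 0 0 0 0;0 0 0 0 0 0 0")

```text
time: 38.1
tool_pos: [0.6372, -0.1103, 0.0171]
ee_rot: [3.14, -0.001, 0.725]
wrist_force: [-0.0, 0.8, -0.2]
width: 0.0483
finger_force: 30.0
```

Call:
carry_out(motion="0 0 0.018 0 0 0 0;0 0 0.012 0 0 0 0;0 0 0.007 0 0 0 0;0 0 0 0 0 0 0;0 0 0 0 0 0 0")

```text
time: 38.72
tool_pos: [0.6365, -0.1102, 0.0093]
ee_rot: [-3.142, 0.0, 0.725]
wrist_force: [-1.8, 0.3, 4.7]
width: 0.0482
finger_force: 30.0
```

Call:
carry_out(motion="0 0 0 0 0 0 0.68;0 0 0 0 0 0 0.68;0 0 0 0 0 0 0.68;0 0 -0.06 0 0 0 0.68;0 0 -0.15 0 0 0 0.68;0 0 -0.25 0 0 0 0.68;0 0 -0.25 0 0 0 1;-0.25 0 -0.1 0 0 0 1;-0.25 0 0 0 0 0 1;-0.25 0 0 0 0 0 1;-0.25 0 0 0 0 0 1;0 0 0 0 0 0 1")

```text
time: 40.22
tool_pos: [0.4852, -0.2448, 0.1723]
ee_rot: [3.139, 0.0, 0.72]
wrist_force: [0.1, 1.7, -0.2]
width: 0.0942
finger_force: 0.0
```

Run:
```python
from h import *
plan()
a=snap('scene');b=snap('side')
im=np.hstack([a['pixels'][150:350,70:470],b['pixels'][100:300,170:370]]);im=cv2.resize(im,None,fx=1.3,fy=1.3)
save({'pixels':im},'pics/fin.png')
m=[(.548+d*.998,-.104-d*.0616) for d in(-.088,0,.088)];am=[(.5465+d*.9985,.1055+d*.055) for d in(-.044,.044)]
T=[('sugar',m[0],.022,(0,150,40),(16,255,255)),('gal',m[1],.018,(0,60,60),(25,255,255)),('garlic',m[2],.022,(0,0,140),(180,50,255)),('paste',am[0],.017,(0,20,0),(180,255,70)),('tomato',am[1],.026,(0,150,40),(9,255,255))]
for n,(x,y),z,lo,hi in T:
    c=[cen(hullall(mask(s,proj(s,(x,y,z)),15,lo,hi))) for s in(a,b)]
    X,e=tri(a,c[0],b,c[1]);print(n,X.round(4),round(e,4),'off',np.round(X[:2]-(x,y),4))
```

```text
now [ 0.4852 -0.2448  0.1723] rpy [179.88   0.    41.26] w 0.0942 ff 0.0 t 40.23
sugar [ 0.4547 -0.0888  0.0283] 0.0004 off [-0.0054  0.0098]
gal [ 0.5454 -0.1051  0.0155] 0.0014 off [-0.0026 -0.0011]
garlic [ 0.6367 -0.1123  0.0295] 0.0036 off [ 0.0009 -0.0029]Traceback (most recent call last):
  File "<stdin>", line 9, in <module>
  File "h.py", line 41, in hullall
    return cv2.convexHull(cv2.findNonZero(m))[:,0,:].astype(float)
           ~~~~~~~~~~~~~~^^^^^^^^^^^^^^^^^^^^
cv2.error: OpenCV(4.12.0) /io/opencv/modules/imgproc/src/convhull.cpp:143: error: (-215:Assertion failed) total >= 0 && (depth == CV_32F || depth == CV_32S) in function 'convexHull'
```

View pics/fin.png

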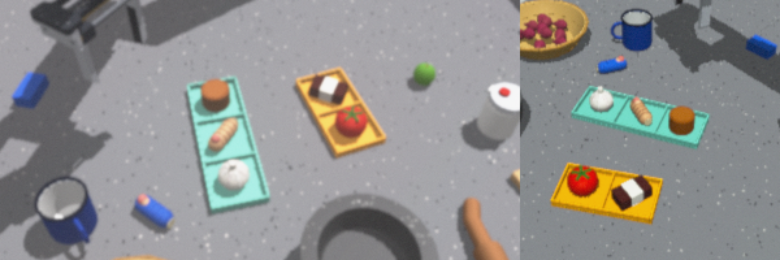

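The final view shows sugar (215,95), galangal (222,135) and garlic (233,175) upright in the mint wells, and paste (327,88) and tomato (350,120) upright in the amber wells. Lime, mug and jar stand where they were, and the gripper touches nothing. Handing in.

```bash
python3 -c "
from h import *
print(robot.close_job())"
```

```text
the job is handed in; nothing more can be done
None
```

The job is handed in: tomato and shrimp paste are in the amber tray and palm sugar, galangal and garlic in the mint tray, all upright in the final view, with lime, mug and jar left where they stood; the hand-in call gave no verdict, and I didn't get a final position measurement for the paste and tomato.

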